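# Park the reagent containers on their pads

### The arm

A 6-joint arm with a two-finger parallel gripper is mounted at the origin on the work surface. World frame = base frame: x ahead of the robot, y to its left, z up, the work surface at z = 0. Lengths are in mm, angles in degrees, forces in N, time in s.
With the tool pointing down it reaches from about 250 to 775 mm from the base axis. Payload 4 kg.
Tool frame: the origin (TCP) lies midway between the tips of the shut fingers; the grasp point (between the pads) lies 19 mm behind it; x points along the fingers, z is the direction in which the jaws open and shut, and the axes are right-handed (so a half turn about x gives the same grasp; the last joint's range is limited). The gripper opens to 94 mm and grips with 3 to 60 N. Pads are 16 mm wide; open, the fingers measure 119 mm over their backs; the gripper's body (75 mm by 177 mm) begins 78 mm behind the grasp point.
Start: joints at [-5.907, 4.996, 78.535, -0, 96.463, -5.907], TCP at [550.018, -0.007, 205.506] pointing down, gripper open.
Joint ranges: [-177.83, 177.83], [-43.37, 116.18], [15.69, 146.23], [-61.86, 241.86], [9.47, 152.12], [-147.06, 147.06]. Speed limits (degrees/s): [159.86, 159.86, 180, 180, 180, 180].

### API

Orientations are given as [roll, pitch, yaw] about the fixed x, y, z axes, in that order (R = Rz(yaw) Ry(pitch) Rx(roll)).
In Python, from workcell import manip gives the robot as it stands. The module is installed in compiled form; this text tells all that it offers.
- The arm moves only by the tool apply_moves, never from a script. Its argument "series" is a list of rows, each a list of 2 entries, a list of its own where there are three numbers: the shift along the tool's x, y, z in mm, then the turn, a rotation vector about the tool's x, y, z in degrees. A call has 1 to 5 rows; each row shifts and turns the commanded pose from where the row before left it, along the tool's axes as they then stand; what a row does not reach is not made up. A row lasts 1/10 s, in which the tool goes at most 50 mm and 8.59 degrees, less where a joint would pass 70% of its speed; a pose out of reach is approached as far as the arm can. A call is refused whole if a number of a shift passes 50 or a number of a turn 8.59, either way. A call with a gripper value outside its range is refused whole. "hand" is the finger opening in mm, from 0 to 94, set as the call begins (left out, the last holds). The fingers move at their own pace and stop on an object; "newtons" is the grip in N (left out, the last holds). Time passes only in rows, so rows that do not move let the fingers close. It gives the time, the measured TCP pose, the force and the opening at its end, in the units of the state.
- manip.state(): the state, without advancing time (a new reading comes with each control period).
- manip.grab_frame(name): name is "scene" or "side" or "wrist"; returns the picture (384x512x3 uint8, red, green, blue); there is no depth.
- manip.camera_params(name): a dict with "intrinsics" (3x3 intrinsics, pixels), "R" (3x3) and "t" (3): a world point X has camera coordinates R X + t; the wrist camera has in their place "tool_from_camera" (4x4, takes a point from camera to tool coordinates, whose origin is the TCP and whose axes are the tool frame's). Camera axes: x right, y down, z forward; pixel columns grow to the right and rows downward; lengths in mm; the calibration is good to about 2 mm. A picture is of the moment at which its call begins: read the wrist's pose just before it. camera_params takes no time and is no camera call.
- manip.finish_job(): hands the job in, once; it reports no verdict.
The state is a dict: "clock": time; "joint_positions": joint angles; "qd": joint speeds; "joint_efforts": joint torques, N m; "eef_pos": TCP position; "ee_rot": TCP orientation; "contact_force": force on the tool from outside, world axes, zero at the start; "torque": the same for the moment, N m; "opening": finger opening in mm.
Only numpy, scipy, OpenCV 4.12 (cv2) and the standard library are available. Lean on these libraries where they do the work, as an engineer would, in place of code of your own. Each camera call takes 0.05 s, during which the arm holds its last target. There are 200 camera calls.

### The job

Get the bench ready for the next run: stand each of the four white containers (wide specimen pot, slim dropper bottle, square bottle, oblong cartridge) upright on the flat white pad whose black silhouette has the shape and size of its foot, so that it covers the silhouette, with the square bottle and the oblong cartridge turned to line up with theirs. Leave the stack of culture dishes and the black timer where they are.

Things in the scene. Friction and masses are not known exactly. Their poses are not given: they have to be found in the camera images.
- pot_mid (a point): Specimen pot: the wide round white container with a flat grey lid, 50 mm in diameter and 60 mm tall, loose, standing upright. The point is its centre, 30 mm above its underside; z is its axis, up.
- dropper_mid (a point): Dropper bottle: the slim round white bottle with a pointed grey nozzle, loose, standing upright. Body 28 mm in diameter up to 46 mm height, nozzle tapering to 70 mm (overall height 70 mm). The point is half-way up, 35 mm above its underside; z is its axis, up. Straight sides run 11 mm above the point.
- square_mid (a point): Square bottle: white body 42 x 42 mm in plan and 60 mm tall, then a round grey screw cap 30 mm across up to 80 mm height; loose, standing upright. The point is on its axis half-way up, 40 mm above its underside; x and y are square to its flat sides, z up.
- cartridge_mid (a point): Reagent cartridge: oblong white block 76 mm (its x) by 28 mm (its y), 52 mm tall, with two small grey caps on top up to 62 mm height; loose, standing upright. The point is its centre in plan, 31 mm above its underside; z up.
- pad_pot_top (a point): Fixed flat white tile, 96 mm (its x) by 72 mm (its y), 5 mm thick, on the bench, with a black silhouette level with its top at its centre: a large disc 50 mm across. The point is the centre of the tile's top face, 5 mm above the bench; axes: x and y along the tile's sides, z up.
- pad_dropper_top (a point): Fixed flat white tile, 96 mm (its x) by 72 mm (its y), 5 mm thick, on the bench, with a black silhouette level with its top at its centre: a small disc 28 mm across. The point is the centre of the tile's top face, 5 mm above the bench; axes: x and y along the tile's sides, z up.
- pad_square_top (a point): Fixed flat white tile, 96 mm (its x) by 72 mm (its y), 5 mm thick, on the bench, with a black silhouette level with its top at its centre: a square, 42 x 42 mm, sides along the tile's x and y. The point is the centre of the tile's top face, 5 mm above the bench; axes: x and y along the tile's sides, z up.
- pad_cartridge_top (a point): Fixed flat white tile, 96 mm (its x) by 72 mm (its y), 5 mm thick, on the bench, with a black silhouette level with its top at its centre: an oblong, 76 mm along the tile's x by 28 mm along its y. The point is the centre of the tile's top face, 5 mm above the bench; axes: x and y along the tile's sides, z up.
- dishes_mid (a point): Bystander: a loose stack of three pale blue see-through culture dishes, 62 mm in diameter, 45 mm tall (one piece). The point is its centre, 22.5 mm above the bench.
- timer_mid (a point): Bystander: a loose flat black bench timer, 66 x 66 mm, 18 mm tall, with a greenish display. The point is its centre, 9 mm above the bench; z up.
Mind the look-alikes: they are no part of the job. Leave any green look-alike of the part that bears dropper_mid alone.

How it is judged (in metres and radians):
At the end, for the whole second after the job is handed in: Each container stands upright and at rest on the pad with its own silhouette, centres within 12 mm; the cartridge (either way round) and the square bottle (any quarter turn) within 0.25 rad of theirs; the culture dishes and the timer within 20 mm of where they started (horizontal distance between pot_mid and pad_pot_top below 0.012 m and angle between each of pot_mid, dropper_mid, square_mid, cartridge_mid's own z axis and vertical below 0.1 rad and z of pot_mid in the frame of pad_pot_top between 0.025 and 0.035 m and linear speed of each of pot, dropper, square, cartridge below 0.02 m/s and horizontal distance between dropper_mid and pad_dropper_top below 0.012 m and z of dropper_mid in the frame of pad_dropper_top between 0.03 and 0.04 m and horizontal distance between square_mid and pad_square_top below 0.012 m and z of square_mid in the frame of pad_square_top between 0.035 and 0.045 m and horizontal distance between cartridge_mid and pad_cartridge_top below 0.012 m and z of cartridge_mid in the frame of pad_cartridge_top between 0.026 and 0.036 m and angle between the x axis of cartridge_mid and the x axis of pad_cartridge_top, either way round below 0.25 rad and (angle between the x axis of square_mid and the x axis of pad_square_top, either way round below 0.25 rad or angle between the x axis of square_mid and the y axis of pad_square_top, either way round below 0.25 rad) and distance of each of dishes_mid, timer_mid from where it was at the start of the episode below 0.02 m); the robot touches nothing.
It fails at once if the culture dishes or the timer are pushed 20 mm or more from their place, or tipped (distance of any of dishes_mid, timer_mid from where it was at the start of the episode above 0.02 m or angle between any of dishes_mid, timer_mid's own z axis and vertical above 0.4 rad).
It also fails if it takes over 109 s, if anything falls off the work surface, if the arm or the gripper's body presses on something with over 40 N, if the wrist force passes 120 N, or if a joint passes its speed limit or range.

## Working session

There is one attempt and no reset: what is moved stays moved. The work goes in short steps, Python scripts to look and compute and a tool call to move; the robot and the scene stay as the last step left them, time stands still between calls to the robot, and variables do not carry over. Pictures are saved under pics/ and viewed, about 12 in all and at most 16, crops included, and the job is handed in when it is done.

Besides the shell and the picture viewer there is one more tool, called after "Emit:" as a command line: name --argument value ..., lists and objects as JSON in quotes. apply_moves: Moves the arm, as the interface text tells. Its arguments: {"type":"object","properties":{"series":{"type":"array","items":{"type":"array"}},"hand":{"type":"number"},"newtons":{"type":"number"}},"required":["series"]}

```bash
mkdir -p pics
python3 - <<'E'
from workcell import manip
import cv2,numpy as np
for n in("scene","side","wrist"):
    p=manip.camera_params(n)
    print(n,{k:np.round(np.array(v),4).tolist() for k,v in p.items()})
    im=manip.grab_frame(n); np.save(f"pics/{n}0.npy",im)
    cv2.imwrite(f"pics/{n}0.png",cv2.resize(im[:,:,::-1],(800,600),interpolation=cv2.INTER_CUBIC))
s=manip.state();print(s)
E
```

```text
scene {'intrinsics': [[412.1315, 0.0, 255.3133], [0.0, 412.1315, 194.2588], [0.0, 0.0, 1.0]], 'R': [[-0.8226, 0.5686, -0.0002], [0.3222, 0.4657, -0.8242], [-0.4686, -0.6781, -0.5662]], 't': [468.9764, -147.3143, 1463.3744]}
side {'intrinsics': [[446.9712, 0.0, 254.6554], [0.0, 446.9712, 189.3934], [0.0, 0.0, 1.0]], 'R': [[-0.9927, -0.1197, 0.0148], [-0.0852, 0.6094, -0.7883], [0.0854, -0.7838, -0.6152]], 't': [536.9688, 91.6899, 1145.4316]}
wrist {'intrinsics': [[275.4757, 0.0, 256.1855], [0.0, 275.4757, 194.8326], [0.0, 0.0, 1.0]], 'tool_from_camera': [[0.0002, -0.2715, 0.9624, -179.7012], [-0.0002, -0.9624, -0.2715, 78.6269], [1.0, -0.0002, -0.0002, 0.4622], [0.0, 0.0, 0.0, 1.0]]}
{'clock': 0.15, 'joint_positions': array([-5.90810130e+00,  5.03049140e+00,  7.86034599e+01, -9.88838133e-04,
        9.64632059e+01, -5.90762231e+00]), 'qd': array([ 0.00483958, -0.0017273 , -0.24621893,  0.04525448, -0.00356756,
       -0.06011169]), 'joint_efforts': array([ 1.24418581e-03, -3.40636396e+01, -3.02795255e+01,  7.18983379e-02,
        3.04441026e-02, -1.11468453e-04]), 'eef_pos': array([5.49581826e+02, 2.39083772e-02, 2.04574817e+02]), 'ee_rot': array([174.67190251,  89.90283784, 174.67131305]), 'contact_force': array([0.83209268, 0.58949956, 0.8019097 ]), 'torque': array([-0.02141673,  0.02103102, -0.0051377 ]), 'opening': 93.85822360530322}
```

View pics/scene0.png

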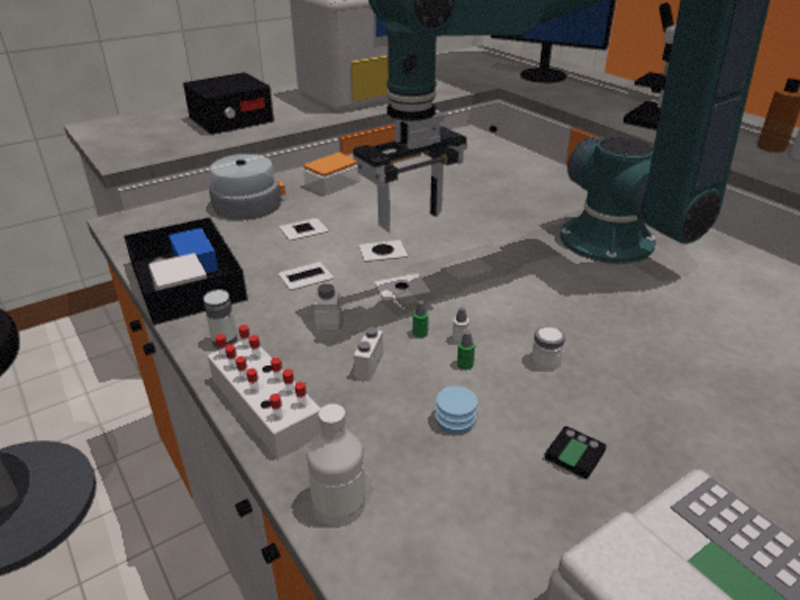

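View pics/side0.png

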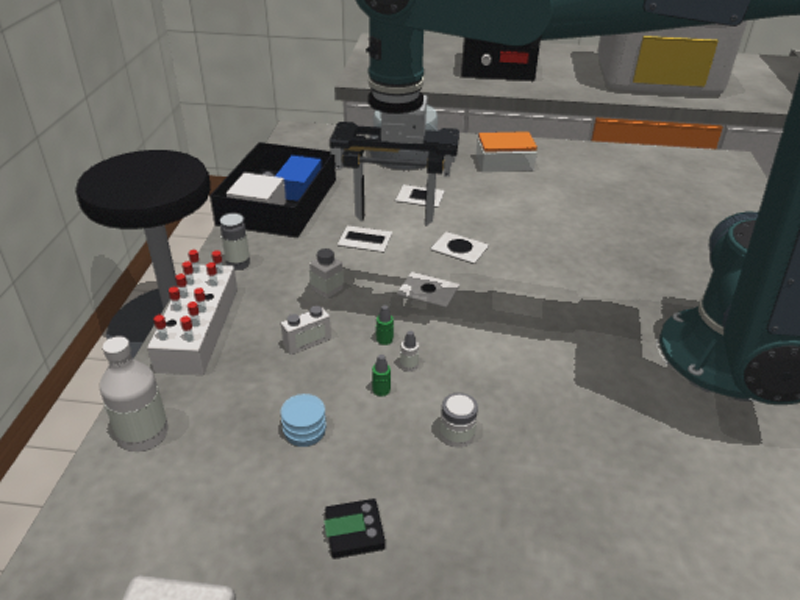

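The side view shows everything: pads at about (420,195), (365,238), (460,246) and (428,288); square bottle (326,272); cartridge (306,328); white dropper (409,350) between two green ones; pot (459,418). I'll enlarge the crops so I can read pixels.

```bash
cat > h.py <<'E'
import cv2,numpy as np
def crop(im,x0,y0,x1,y1,s,fn,step=10):
    c=cv2.resize(im[y0:y1,x0:x1,::-1],None,fx=s,fy=s,interpolation=cv2.INTER_CUBIC)
    for x in range(-(-x0//step)*step,x1,step):
        cv2.line(c,(int((x-x0+.5)*s),0),(int((x-x0+.5)*s),5),(0,0,255),1)
        if x%20==0: cv2.putText(c,str(x),(int((x-x0+.5)*s)-10,16),0,.38,(0,0,255),1)
    for y in range(-(-y0//step)*step,y1,step):
        cv2.line(c,(0,int((y-y0+.5)*s)),(5,int((y-y0+.5)*s)),(0,0,255),1)
        cv2.putText(c,str(y),(7,int((y-y0+.5)*s)+4),0,.38,(0,0,255),1)
    cv2.imwrite(fn,c)
def unproj(p,uv,z):
    K,R,t=[np.array(p[k]) for k in("intrinsics","R","t")]
    d=R.T@np.linalg.solve(K,[uv[0],uv[1],1.]); C=-R.T@t
    return C+d*(z-C[2])/d[2]
def proj(p,X):
    K,R,t=[np.array(p[k]) for k in("intrinsics","R","t")]
    q=(np.atleast_2d(X)@R.T+t)@K.T; return q[:,:2]/q[:,2:]
E
python3 - <<'E'
from h import *
crop(np.load("pics/side0.npy"),165,108,335,290,3.25,"pics/sc.png")
crop(np.load("pics/scene0.npy"),170,130,390,300,3.5,"pics/cc.png")
E
```

```text
(no output)
```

View pics/sc.png

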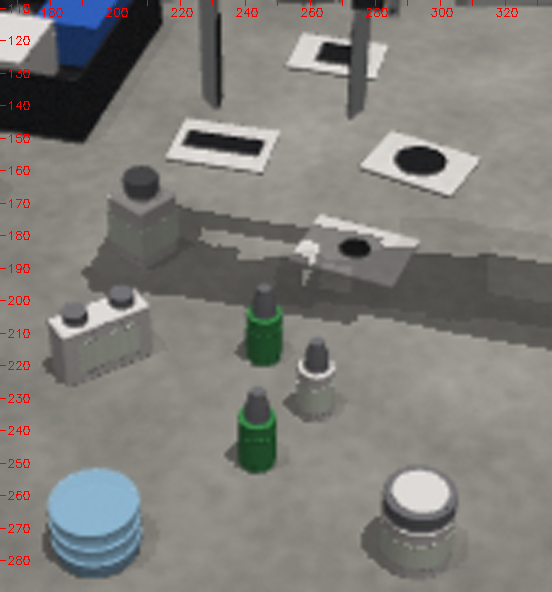

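View pics/cc.png

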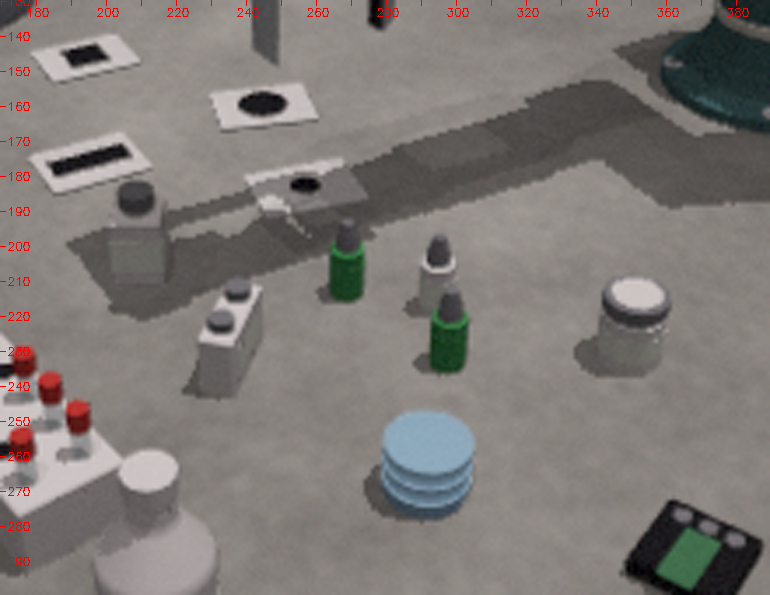

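```bash
cat > m.py <<'E'
from workcell import manip
from h import *
ps,pc=manip.camera_params("side"),manip.camera_params("scene")
S=lambda a:(165+a[0]/3.25-.5,108+a[1]/3.25-.5); C=lambda a:(170+a[0]/3.5-.5,130+a[1]/3.5-.5)
pads=dict(square=([(304,33),(389,44),(372,80),(287,68)],[(30,56),(117,35),(141,62),(53,81)]),
cart=([(185,119),(280,131),(262,172),(166,158)],[(29,156),(122,133),(153,166),(54,193)]),
pot=([(390,131),(480,157),(452,196),(361,164)],[(210,97),(302,84),(319,118),(222,129)]),
drop=([(320,213),(420,241),(393,287),(295,252)],[(244,181),(340,160),(369,197),(277,211)]))
for k,(s,c) in pads.items():
    for n,p,f,L in(("side",ps,S,s),("scene",pc,C,c)):
        X=np.array([unproj(p,f(a),5)[:2] for a in L])
        e=np.diff(np.vstack([X,X[:1]]),axis=0)
        print(k,n,X.mean(0).round(1),"len",np.linalg.norm(e,axis=1).round(),"ang",np.degrees(np.arctan2(e[:,1],e[:,0])).round(1))
pts=dict(sq_sil=(5,(337,54),(86,55)),cart_sil=(5,(223,144),(91,159)),pot_sil=(5,(420,160),(262,103)),drop_sil=(5,(356,248),(305,185)),
sqcap=(80,(141,176),(136,192)),capA=(62,(75,312),(221,320)),capB=(62,(121,293),(238,287)),drop=(70,(317,343),(439,239)),pot=(60,(420,492),(638,294)),dish=(45,(94,503),(428,441)),
g1=(70,(264,289),(348,223)),g2=(70,(257,393),(451,292)))
for k,(z,s,c) in pts.items(): print(k,unproj(ps,S(s),z)[:2].round(1),unproj(pc,C(c),z)[:2].round(1))
s=[(49,320),(138,290),(151,308),(61,340)];print("cart top",[unproj(ps,S(a),52)[:2].round(0).tolist() for a in s])
E
python3 m.py
```

```text
square side [ 545.3 -430.2] len [93. 78. 90. 77.] ang [173.5  81.   -7.3 -96.7]
square scene [ 545.4 -427. ] len [98. 68. 94. 62.] ang [174.5  82.4  -9.2 -94.3]
cart side [ 637.9 -245.6] len [95. 73. 93. 70.] ang [175.   83.9  -6.4 -94.5]
cart scene [ 636.8 -244.2] len [92. 68. 96. 70.] ang [172.2  85.6  -6.5 -97.6]
pot side [ 449.2 -243.3] len [94. 72. 96. 65.] ang [ 159.2   70.5  -24.9 -110.8]
pot scene [ 449.5 -237.9] len [95. 70. 95. 64.] ang [ 161.6   68.9  -22.  -111.4]
drop side [ 497.4 -100.9] len [96. 70. 95. 62.] ang [ 162.2   74.1  -22.8 -104.3]
drop scene [496.6 -94.9] len [94. 67. 84. 57.] ang [167.6  76.7 -19.3 -92.6]
sq_sil [ 546.7 -434. ] [ 541.8 -433. ]
cart_sil [ 638.2 -246.6] [ 633.9 -247.5]
pot_sil [ 449.7 -245.8] [ 446.7 -244.7]
drop_sil [ 497.9 -100.3] [496.8 -98.8]
sqcap [679.1 -75.6] [679.7 -71.5]
capA [698.1  84.4] [699.7  86.8]
capB [668.5  57.2] [668.2  60.3]
drop [511.7 104. ] [513.2 105.6]
pot [429.  232.7] [427.4 234.2]
dish [644.5 257.6] [644.4 257.1]
g1 [558.7  46.9] [558.   48.1]
g2 [547.8 163. ] [548.9 163.2]
cart top [[719.0, 85.0], [659.0, 40.0], [645.0, 60.0], [704.0, 106.0]]
```

View pics/wrist0.png

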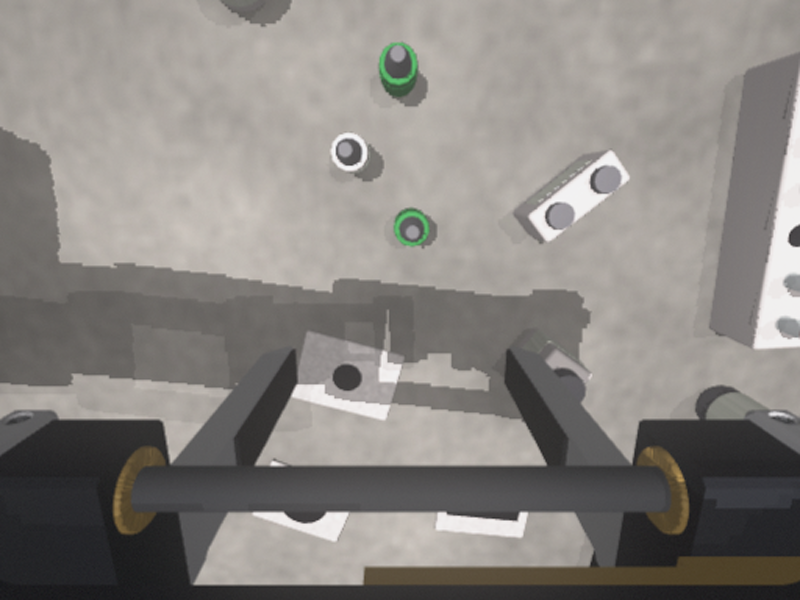

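The side and scene cameras agree within about 3 mm, and the tile sizes come out right (96 x 72). The wrist view shows the white dropper at (349,152) with a green bottle on each side, and the cartridge caps at (606,180) and (559,215). Next I'll check the yaws and the tool axes.

```bash
cat >> h.py <<'E'
from scipy.spatial.transform import Rotation as Ro
def wristcam(p,pos,rot):
    Rt=Ro.from_euler('xyz',rot,degrees=True).as_matrix(); T=np.array(p["tool_from_camera"])
    Rc=Rt@T[:3,:3]; c=Rt@T[:3,3]+pos
    return dict(intrinsics=p["intrinsics"],R=Rc.T,t=-Rc.T@c)
E
python3 - <<'E'
from workcell import manip
from h import *
s=manip.state(); print(Ro.from_euler('xyz',s["ee_rot"],degrees=True).as_matrix().round(3))
w=wristcam(manip.camera_params("wrist"),s["eef_pos"],s["ee_rot"])
W=lambda a:((a[0]+.5)/1.5625-.5,(a[1]+.5)/1.5625-.5)
for n,a,z in(("drop",(346,149),70),("capA",(606,180),62),("capB",(559,215),62),("g1",(412,232),70),("g2",(397,53),70),("dropsil",(347,377),5),
 ("c1",(611,152),52),("c2",(630,178),52),("c3",(547,242),52),("c4",(529,215),52)): print(n,unproj(w,W(a),z)[:2].round(1))
ps,pc=manip.camera_params("side"),manip.camera_params("scene")
S=lambda a:(165+a[0]/3.25-.5,108+a[1]/3.25-.5); C=lambda a:(170+a[0]/3.5-.5,130+a[1]/3.5-.5)
for n,a,z in(("L",(109,192),60),("F",(148,214),60),("R",(177,191),60),("L0",(109,243),0),("F0",(150,267),0),("R0",(178,240),0)): print("sq",n,unproj(ps,S(a),z)[:2].round(1))
E
```

```text
[[-0.002  0.     1.   ]
 [ 0.     1.    -0.   ]
 [-1.     0.    -0.002]]
drop [512.2 101.4]
capA [697.4  80.9]
capB [666.1  56.2]
g1 [558.   44.7]
g2 [547.5 160.3]
dropsil [ 498.1 -100.5]
c1 [703.  100.6]
c2 [719.5  82.4]
c3 [662.5  35.1]
c4 [647.   55.5]
sq L [707.9 -76.8]
sq F [669.  -50.3]
sq R [651.3 -86.4]
sq L0 [713.4 -84. ]
sq F0 [671.2 -55.4]
sq R0 [654.4 -96.7]
```

Emit:
apply_moves --series '[[[20,35,-12.5],[0,0,0]],[[20,35,-12.5],[0,0,0]],[[20,35,-12.5],[0,0,0]],[[0,0,0],[0,0,0]],[[0,0,0],[0,0,0]]]' --hand 60 --newtons 15

```text
clock: 0.65
eef_pos: [512.0, 105.3, 144.9]
ee_rot: [-144.0, 89.9, -143.9]
contact_force: [1.1, 1.0, 0.4]
opening: 60.2
```

Emit:
apply_moves --series '[[[45,-1.3,0],[0,0,0]],[[45,0,0],[0,0,0]],[[35,0,0],[0,0,0]],[[10,0,0],[0,0,0]],[[0,0,0],[0,0,0]]]'

```text
clock: 1.15
eef_pos: [512.3, 102.6, 9.8]
ee_rot: [-165.6, 89.9, -165.7]
contact_force: [1.0, 0.0, 0.7]
opening: 59.9
```

Emit:
apply_moves --series '[[[0,0,0],[0,0,0]],[[0,0,0],[0,0,0]],[[0,0,0],[0,0,0]],[[0,0,0],[0,0,0]],[[0,0,0],[0,0,0]]]' --hand 15

```text
clock: 1.65
eef_pos: [513.1, 103.8, 11.6]
ee_rot: [3.3, 89.9, 3.3]
contact_force: [-0.4, 0.3, 4.0]
opening: 27.4
```

Emit:
apply_moves --series '[[[-10,0,0],[0,0,0]],[[-25,0,0],[0,0,0]],[[-40,0,0],[0,0,0]],[[-25,0,0],[0,0,0]],[[0,0,0],[0,0,0]]]'

```text
clock: 2.15
eef_pos: [515.7, 104.1, 116.0]
ee_rot: [5.5, 89.4, 5.5]
contact_force: [0.2, 0.4, 0.5]
opening: 27.5
```

```bash
cat > st.py <<'E'
from workcell import manip
from h import *
for i in range(2):
    im=manip.grab_frame("wrist"); s=manip.state(); R=Ro.from_euler('xyz',s["ee_rot"],degrees=True).as_matrix()
    print(round(s["clock"],2),s["eef_pos"].round(1),"jaw yaw",np.degrees(np.arctan2(R[1,2],R[0,2])).round(2),"down",R[:,0].round(4),round(s["opening"],1),s["contact_force"].round(1))
E
python3 st.py
```

```text
2.2 [514.  103.9 113.1] jaw yaw 0.01 down [ 5.4e-03  4.0e-04 -1.0e+00] 27.5 [-0.8 -0.4 -0.6]
2.25 [512.6 103.7 110.8] jaw yaw 0.01 down [ 1.e-03  1.e-04 -1.e+00] 27.6 [ 0.1  0.5 -1.4]
```

Emit:
apply_moves --series '[[[0,-35,-3],[0,0,0]],[[0,-50,-4],[0,0,0]],[[0,-50,-4],[0,0,0]],[[0,-50,-4.2],[0,0,0]],[[0,-18.5,0],[0,0,0]]]'

```text
clock: 2.75
eef_pos: [495.1, -102.7, 107.9]
ee_rot: [-176.9, 89.7, -177.2]
contact_force: [0.3, 0.4, -0.4]
opening: 27.7
```

Emit:
apply_moves --series '[[[0,0,0],[0,0,0]],[[30,0,0],[0,0,0]],[[35,0,0],[0,0,0]],[[20,0,0],[0,0,0]],[[4,0,0],[0,0,0]]]'

```text
clock: 3.25
eef_pos: [493.6, -96.9, 16.8]
ee_rot: [159.0, 89.4, 159.1]
contact_force: [-0.6, -0.1, -0.2]
opening: 27.8
```

Emit:
apply_moves --series '[[[0,0,0],[0,0,0]],[[0,0,0],[0,0,0]],[[0,0,0],[0,0,0]],[[5,0,0],[0,0,0]],[[0.5,0,0],[0,0,0]]]'

```text
clock: 3.75
eef_pos: [497.9, -99.4, 16.6]
ee_rot: [-14.6, 89.9, -14.6]
contact_force: [-0.6, 0.3, 2.9]
opening: 27.8
```

```bash
python3 st.py
```

```text
3.8 [497.9 -99.4  16.6] jaw yaw -0.01 down [ 1.5e-03 -3.0e-04 -1.0e+00] 27.4 [ 0.4 -0.4  0.7]
3.85 [497.9 -99.5  16.6] jaw yaw -0.01 down [ 1.4e-03 -3.0e-04 -1.0e+00] 27.5 [0.3 0.4 1.4]
```

Emit:
apply_moves --series '[[[0,0,0],[0,0,0]],[[0,0,0],[0,0,0]],[[0,0,0],[0,0,0]],[[-20,0,0],[0,0,0]],[[-30,0,0],[0,0,0]]]' --hand 60

```text
clock: 4.35
eef_pos: [495.3, -98.7, 64.1]
ee_rot: [162.5, 89.7, 162.5]
contact_force: [0.7, 0.1, -0.5]
opening: 59.3
```

Emit:
apply_moves --series '[[[-40,0,0],[0,0,0]],[[-40,15,0],[0,0,0]],[[-4,40,0],[0,0,0]],[[0,48,0],[0,0,0]],[[0,48,0],[0,0,0]]]'

```text
clock: 4.85
eef_pos: [497.5, 52.8, 150.7]
ee_rot: [0.5, 89.9, 0.4]
contact_force: [1.8, 0.3, -0.2]
opening: 59.9
```

Emit:
apply_moves --series '[[[0,45,-15],[0,0,0]],[[0,45,-15],[0,0,0]],[[0,45,-15],[0,0,0]],[[0,35,-15],[0,0,0]],[[0,12,-9.3],[0,0,0]]]' --hand 85

```text
clock: 5.35
eef_pos: [426.6, 236.3, 149.8]
ee_rot: [134.0, 90.0, 134.3]
contact_force: [-0.0, -0.5, 0.6]
opening: 85.4
```

Emit:
apply_moves --series '[[[0,0,0],[0,0,0]],[[0,0,0],[0,0,0]],[[0,0,0],[0,0,0]]]'

```text
clock: 5.65
eef_pos: [428.8, 232.3, 150.0]
ee_rot: [-63.1, 90.0, -63.2]
contact_force: [-0.5, 0.1, 0.6]
opening: 84.8
```

```bash
python3 st.py
python3 - <<'E'
from workcell import manip
from h import *
im=manip.grab_frame("side"); crop(im,165,108,335,290,3.25,"pics/s1.png")
E
```

```text
5.7 [428.9 232.3 150. ] jaw yaw -0.14 down [ 3.e-04 -5.e-04 -1.e+00] 84.9 [ 0.3 -0.1  0.4]
5.75 [428.8 232.4 150. ] jaw yaw -0.14 down [ 2.e-04 -4.e-04 -1.e+00] 85.1 [-0.2  0.1  0.5]
```

View pics/s1.png

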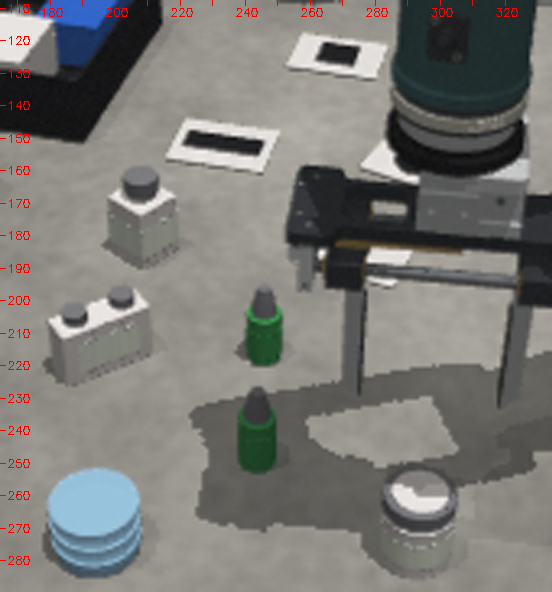

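Emit:
apply_moves --series '[[[35,0,0],[0,0,0]],[[45,0,0],[0,0,0]],[[40,0,0],[0,0,0]],[[19,0,0],[0,0,0]],[[0,0,0],[0,0,0]]]'

```text
clock: 6.3
eef_pos: [425.4, 231.7, 7.2]
ee_rot: [-156.7, 89.5, -156.8]
contact_force: [-0.2, 0.2, 0.2]
opening: 84.9
```

Emit:
apply_moves --series '[[[0,0,0],[0,0,0]],[[0,0,0],[0,0,0]],[[0,0,0],[0,0,0]],[[0,0,0],[0,0,0]],[[0,0,0],[0,0,0]]]' --hand 35 --newtons 20

```text
clock: 6.8
eef_pos: [428.6, 234.0, 12.0]
ee_rot: [23.7, 89.9, 23.7]
contact_force: [-0.2, 1.0, 1.6]
opening: 49.4
```

Emit:
apply_moves --series '[[[-10,0,0],[0,0,0]],[[-25,0,0],[0,0,0]],[[-40,0,0],[0,0,0]],[[-40,0,0],[0,0,0]],[[-5,0,0],[0,0,0]]]'

```text
clock: 7.3
eef_pos: [431.3, 235.1, 137.7]
ee_rot: [22.0, 89.3, 22.0]
contact_force: [1.0, 0.3, -0.4]
opening: 50.0
```

```bash
python3 st.py;python3 st.py
```

```text
7.35 [430.4 234.7 135.6] jaw yaw 0.01 down [ 0.0081  0.0033 -1.    ] 49.5 [ 0.3 -0.2 -1.2]
7.4 [429.  234.1 132.8] jaw yaw 0.01 down [ 0.0036  0.0014 -1.    ] 49.7 [ 0.9  0.5 -1.2]
7.45 [427.7 233.6 130.7] jaw yaw 0.0 down [-2.e-04 -2.e-04 -1.e+00] 49.5 [-0.4  0.2 -2.1]
7.5 [427.  233.3 129.4] jaw yaw 0.0 down [-0.0027 -0.0011 -1.    ] 49.6 [ 1.1  0.2 -1.3]
```

Emit:
apply_moves --series '[[[0,-20,0],[0,0,0]],[[0,-40,0],[0,0,0]],[[0,-50,0],[0,0,0]],[[0,-50,0],[0,0,0]],[[0,-50,4],[0,0,0]]]'

```text
clock: 8.0
eef_pos: [429.9, 22.5, 128.4]
ee_rot: [175.0, 89.7, 175.1]
contact_force: [1.2, -1.1, -1.0]
opening: 49.7
```

Emit:
apply_moves --series '[[[0,-50,4],[0,0,0]],[[0,-50,4],[0,0,0]],[[0,-50,4],[0,0,0]],[[0,-50,4.8],[0,0,0]],[[0,-40,0],[0,0,0]]]'

```text
clock: 8.5
eef_pos: [447.3, -217.4, 128.1]
ee_rot: [149.8, 89.7, 149.7]
contact_force: [1.1, 0.7, -1.1]
opening: 50.2
```

Emit:
apply_moves --series '[[[0,-20,0],[0,0,0]],[[0,-6.7,0],[0,0,0]],[[0,0,0],[0,0,0]],[[0,0,0],[0,0,0]],[[0,0,0],[0,0,0]]]'

```text
clock: 9.0
eef_pos: [448.8, -240.6, 130.7]
ee_rot: [118.3, 89.9, 118.4]
contact_force: [-0.9, -0.1, -0.5]
opening: 49.5
```

```bash
python3 st.py
```

```text
9.05 [ 448.9 -240.8  130.9] jaw yaw 0.11 down [-0.e+00  4.e-04 -1.e+00] 49.8 [ 0.1 -0.1 -1.5]
9.1 [ 449.  -241.   131.1] jaw yaw 0.1 down [ 3.e-04  1.e-04 -1.e+00] 49.5 [ 0.1 -0.1 -1.6]
```

Emit:
apply_moves --series '[[[30,-1,0],[0,0,0]],[[40,0,0],[0,0,0]],[[30,0,0],[0,0,0]],[[6,0,0],[0,0,0]],[[0,0,0],[0,0,0]]]'

```text
clock: 9.6
eef_pos: [448.3, -242.2, 24.4]
ee_rot: [143.4, 89.9, 143.5]
contact_force: [-0.5, -0.2, -1.0]
opening: 50.1
```

Emit:
apply_moves --series '[[[0,0,0],[0,0,0]],[[2,0,0],[0,0,0]],[[3,0,0],[0,0,0]],[[3.5,0,0],[0,0,0]],[[0,0,0],[0,0,0]]]'

```text
clock: 10.1
eef_pos: [449.2, -243.5, 16.9]
ee_rot: [-33.9, 89.9, -33.9]
contact_force: [0.5, -0.5, 0.1]
opening: 49.7
```

Emit:
apply_moves --series '[[[0,0,0],[0,0,0]],[[0,0,0],[0,0,0]],[[0,0,0],[0,0,0]]]'

```text
clock: 10.4
eef_pos: [449.2, -243.5, 16.9]
ee_rot: [-33.6, 89.9, -33.6]
contact_force: [0.6, -0.8, 1.1]
opening: 49.9
```

Emit:
apply_moves --series '[[[0,0,0],[0,0,0]],[[0,0,0],[0,0,0]],[[0,0,0],[0,0,0]],[[-15,0,0],[0,0,0]],[[-30,0,0],[0,0,0]]]' --hand 85

```text
clock: 10.9
eef_pos: [446.6, -241.6, 59.0]
ee_rot: [144.9, 89.6, 144.9]
contact_force: [-0.3, -0.1, 0.2]
opening: 84.2
```

Emit:
apply_moves --series '[[[-45,0,0],[0,0,0]],[[-45,0,0],[0,0,0]],[[-30,0,0],[0,0,0]],[[0,0,0],[0,0,0]],[[0,0,0],[0,0,0]]]'

```text
clock: 11.4
eef_pos: [448.8, -243.2, 181.6]
ee_rot: [-34.1, 90.0, -34.1]
contact_force: [0.3, -1.0, -0.5]
opening: 85.1
```

```bash
python3 st.py
```

```text
11.45 [ 448.2 -242.7  180.1] jaw yaw 0.0 down [-0.0018  0.0013 -1.    ] 85.0 [ 0.1 -0.7 -0.2]
11.5 [ 447.8 -242.5  179.3] jaw yaw 0.0 down [-0.0032  0.0023 -1.    ] 84.9 [ 0.1  0.3 -0.7]
```

Emit:
apply_moves --series '[[[0,20,30],[0,0,0]],[[0,33,38],[0,0,0]],[[0,33,38],[0,0,0]],[[0,33,38],[0,0,0]],[[0,22,38],[0,0,0]]]'

```text
clock: 12.0
eef_pos: [630.2, -100.1, 178.6]
ee_rot: [160.6, 89.7, 160.6]
contact_force: [0.9, -0.2, 0.2]
opening: 85.0
```

Emit:
apply_moves --series '[[[0,17,38],[0,0,0]],[[0,0,10],[0,0,0]],[[0,0,0],[0,0,0]],[[0,0,0],[0,0,0]],[[0,0,0],[0,0,0]]]'

```text
clock: 12.5
eef_pos: [676.9, -86.3, 180.8]
ee_rot: [174.5, 89.9, 174.5]
contact_force: [-0.8, 1.1, -1.1]
opening: 85.3
```

```bash
python3 st.py
python3 - <<'E'
from workcell import manip
from h import *
s=manip.state(); im=manip.grab_frame("wrist"); np.savez("pics/w1.npz",im=im,pos=s["eef_pos"],rot=s["ee_rot"])
print(s["eef_pos"]); crop(im,100,0,420,240,2.5,"pics/w1.png",20)
E
```

```text
12.55 [677.  -86.4 181.4] jaw yaw -0.06 down [-7.e-04  1.e-04 -1.e+00] 84.9 [ 0.2 -0.5 -0.5]
12.6 [677.2 -86.4 181.8] jaw yaw -0.06 down [ 0.e+00 -1.e-04 -1.e+00] 84.6 [-0.8  0.5  0.1]
[677.1832411  -86.43712689 181.78606906]
```

View pics/w1.png

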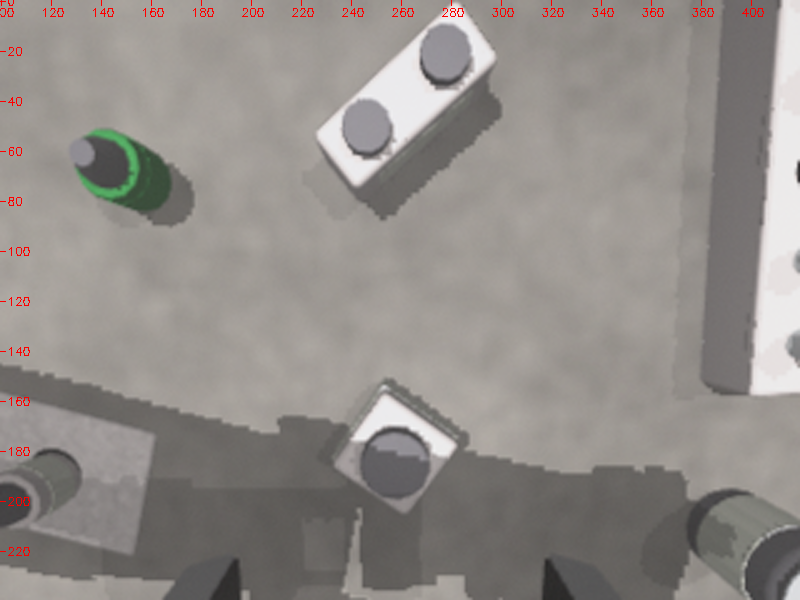

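Run:
```python
from workcell import manip
from h import *
d=np.load("pics/w1.npz"); w=wristcam(manip.camera_params("wrist"),d["pos"],d["rot"])
W=lambda a:(100+a[0]/2.5-.5,a[1]/2.5-.5)
def q(L,z):
    X=np.array([unproj(w,W(a),z)[:2] for a in L]); e=np.diff(np.vstack([X,X[:1]]),axis=0)
    print(X.mean(0).round(1),np.linalg.norm(e,axis=1).round(1),np.degrees(np.arctan2(e[:,1],e[:,0])).round(1))
q([(386,391),(458,438),(405,512),(334,466)],60); q([(396,463)],80)
q([(497,60),(358,188),(317,136)],52); q([(445,53),(367,127)],62)
```

```text
[679.4 -76.2] [38.3 41.8 38.8 41.2] [ -33.2 -124.2  145.8   55.1]
[679.4 -76.2] [0.] [0.]
[676.9  56.8] [73.  25.6 77.3] [-140.   129.9   20.7]
[683.1  68.3] [39.6 39.6] [-139.7   40.3]
```

Emit:
apply_moves --series '[[[0,10.4,2.2],[8.5,0,0]],[[20,0,0],[8.5,0,0]],[[30,0,0],[8.5,0,0]],[[15,0,0],[8.5,0,0]],[[0,0,0],[0,0,0]]]' --hand 75

```text
clock: 13.15
eef_pos: [677.9, -75.4, 113.2]
ee_rot: [-156.9, 89.6, 169.1]
contact_force: [-0.3, 0.0, -0.1]
opening: 74.8
```

Emit:
apply_moves --series '[[[0,0,0],[0,0,0]],[[0,0,0],[0,0,0]],[[0,0,0],[0,0,0]]]'

```text
clock: 13.45
eef_pos: [681.1, -75.7, 118.7]
ee_rot: [23.2, 89.8, -10.7]
contact_force: [0.7, -0.5, 0.7]
opening: 75.2
```

```bash
python3 st.py
```

```text
13.5 [681.  -75.6 118.3] jaw yaw -33.95 down [ 3.e-03 -5.e-04 -1.e+00] 75.2 [0.3 0.  0.8]
13.55 [680.9 -75.5 118. ] jaw yaw -33.96 down [ 2.4e-03 -4.0e-04 -1.0e+00] 74.9 [ 0.4 -1.  -0.2]
```

Emit:
apply_moves --series '[[[30,0,0],[0,0,0]],[[40,0,0],[0,0,0]],[[25,0,0],[0,0,0]],[[4.5,0,0],[0,0,0]],[[0,0,0],[0,0,0]]]'

```text
clock: 14.05
eef_pos: [679.9, -75.3, 16.5]
ee_rot: [-156.8, 89.9, 169.2]
contact_force: [-0.1, 0.0, 0.0]
opening: 75.0
```

Emit:
apply_moves --series '[[[0,0,0],[0,0,0]],[[0,0,0],[0,0,0]],[[0,0,0],[0,0,0]],[[0,0,0],[0,0,0]],[[0,0,0],[0,0,0]]]' --hand 30

```text
clock: 14.55
eef_pos: [680.7, -75.4, 18.0]
ee_rot: [25.6, 89.9, -8.4]
contact_force: [-0.7, 1.0, 2.0]
opening: 42.1
```

Emit:
apply_moves --series '[[[-10,0,0],[0,0,0]],[[-30,0,0],[0,0,0]],[[-40,0,0],[-8.5,0,0]],[[-30,0,0],[-8.5,0,0]],[[-10,0,0],[-8.5,0,0]]]'

```text
clock: 15.05
eef_pos: [682.3, -75.8, 143.0]
ee_rot: [-2.6, 89.5, -10.8]
contact_force: [0.6, -1.0, -1.3]
opening: 42.1
```

Emit:
apply_moves --series '[[[0,0,0],[-8.5,0,0]],[[0,0,0],[0,0,0]],[[0,0,0],[0,0,0]],[[0,0,0],[0,0,0]],[[0,0,0],[0,0,0]]]'

```text
clock: 15.55
eef_pos: [679.9, -75.3, 136.3]
ee_rot: [168.5, 89.9, 168.4]
contact_force: [0.3, -0.3, -0.3]
opening: 42.0
```

```bash
python3 st.py
```

```text
15.6 [680.  -75.3 136.4] jaw yaw -0.05 down [-1.e-03  2.e-04 -1.e+00] 41.9 [ 0.6  0.3 -1.8]
15.65 [680.1 -75.4 136.5] jaw yaw -0.04 down [-8.e-04  2.e-04 -1.e+00] 42.5 [-0.  -0.1 -1.1]
```

Emit:
apply_moves --series '[[[0,-20,-8],[0,0,0]],[[0,-40,-15],[0,0,0]],[[0,-45,-17],[0,0,0]],[[0,-45,-17],[0,0,0]],[[0,-45,-17],[0,0,0]]]'

```text
clock: 16.15
eef_pos: [605.5, -271.8, 137.0]
ee_rot: [-24.7, 90.0, -24.7]
contact_force: [-0.1, -0.6, -1.2]
opening: 42.1
```

Emit:
apply_moves --series '[[[0,-45,-17],[0,0,0]],[[0,-45,-17],[0,0,0]],[[0,-40,-15],[0,0,0]],[[0,-20,-8],[0,0,0]],[[0,-11,-4],[0,0,0]]]'

```text
clock: 16.65
eef_pos: [544.2, -433.1, 136.6]
ee_rot: [106.1, 90.0, 106.0]
contact_force: [0.3, 0.0, -0.8]
opening: 42.0
```

Emit:
apply_moves --series '[[[0,0,0],[7,0,0]],[[0,0,0],[0,0,0]],[[0,0,0],[0,0,0]],[[0,0,0],[0,0,0]],[[0,0,0],[0,0,0]]]'

```text
clock: 17.15
eef_pos: [545.8, -430.5, 137.1]
ee_rot: [23.8, 90.0, 16.9]
contact_force: [-0.7, -0.5, -1.6]
opening: 42.4
```

```bash
python3 st.py;python3 - <<'E'
from workcell import manip
from h import *
s=manip.state(); im=manip.grab_frame("wrist"); np.savez("pics/w2.npz",im=im,pos=s["eef_pos"],rot=s["ee_rot"])
print(s["eef_pos"]); crop(im,100,0,420,240,2.5,"pics/w2.png",20)
E
```

```text
17.2 [ 545.7 -430.7  137.2] jaw yaw -6.9 down [ 3.e-04 -1.e-04 -1.e+00] 41.6 [-0.6  0.1 -1.1]
17.25 [ 545.6 -430.9  137.1] jaw yaw -6.92 down [ 2.e-04  0.e+00 -1.e+00] 42.4 [ 0.6  0.3 -1.2]
[ 545.56871034 -430.85865538  137.12518022]
```

View pics/w2.png

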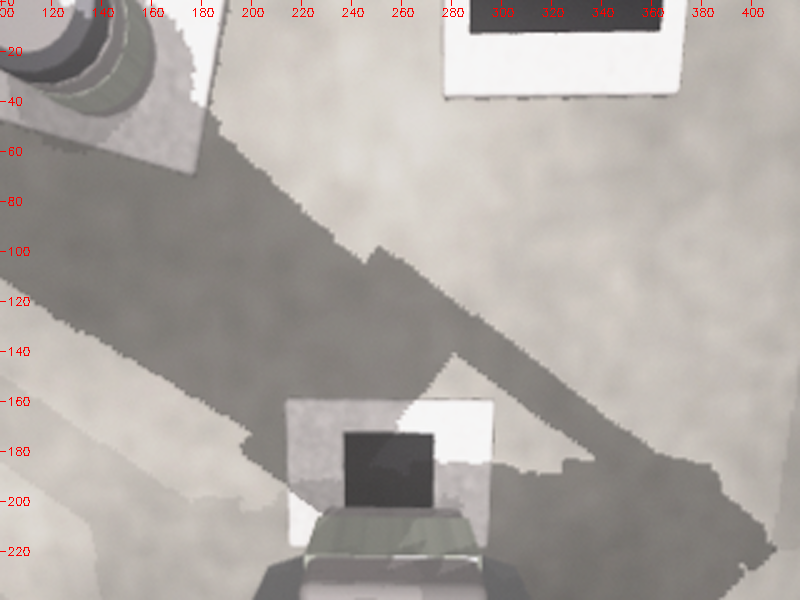

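Run:
```python
from workcell import manip
from h import *
d=np.load("pics/w2.npz"); w=wristcam(manip.camera_params("wrist"),d["pos"],d["rot"])
W=lambda a:(100+a[0]/2.5-.5,a[1]/2.5-.5)
U=lambda a:unproj(w,W(a),5)[:2]
def edge(a,b,h,sgn):
    A,B=U(a),U(b);e=B-A;l=np.linalg.norm(e);e/=l;n=np.array([-e[1],e[0]])
    print(l.round(1),np.degrees(np.arctan2(e[1],e[0])).round(1),"centre",((A+B)/2+sgn*h*n).round(1))
edge((286,400),(494,401),36,-1); edge((343,433),(434,433),21,-1); edge((444,97),(681,93),36,1); edge((470,33),(660,32),14,1)
```

```text
94.5 -7.2 centre [ 544.6 -434.6]
41.9 -6.9 centre [ 544.1 -434.5]
95.9 -6.1 centre [ 637.4 -248.3]
75.3 -6.7 centre [ 637.4 -248.1]
```

Emit:
apply_moves --series '[[[30,-2.5,-1],[0,0,0]],[[40,0,0],[0,0,0]],[[30,0,0],[0,0,0]],[[6,0,0],[0,0,0]],[[0,0,0],[0,0,0]]]'

```text
clock: 17.8
eef_pos: [543.3, -433.1, 29.6]
ee_rot: [141.9, 89.8, 134.9]
contact_force: [0.1, -0.1, -1.0]
opening: 41.8
```

Emit:
apply_moves --series '[[[0,0,0],[0,0,0]],[[2,0,0],[0,0,0]],[[3,0,0],[0,0,0]],[[3.5,0,0],[0,0,0]],[[0,0,0],[0,0,0]]]'

```text
clock: 18.3
eef_pos: [544.3, -434.0, 23.0]
ee_rot: [-32.8, 89.9, -39.8]
contact_force: [1.6, -0.3, 0.3]
opening: 41.7
```

Emit:
apply_moves --series '[[[0,0,0],[0,0,0]],[[0,0,0],[0,0,0]],[[0,0,0],[0,0,0]]]'

```text
clock: 18.6
eef_pos: [544.2, -434.0, 22.9]
ee_rot: [-32.9, 89.9, -39.9]
contact_force: [0.6, -0.5, 0.5]
opening: 42.1
```

Emit:
apply_moves --series '[[[0,0,0],[0,0,0]],[[0,0,0],[0,0,0]],[[0,0,0],[0,0,0]],[[-15,0,0],[0,0,0]],[[-30,0,0],[0,0,0]]]' --hand 75

```text
clock: 19.1
eef_pos: [542.3, -432.2, 65.0]
ee_rot: [143.5, 89.6, 136.5]
contact_force: [-0.7, -0.1, 0.7]
opening: 74.8
```

Emit:
apply_moves --series '[[[-45,0,0],[0,0,0]],[[-45,0,0],[0,0,0]],[[-20,0,0],[-7,0,0]],[[0,0,0],[0,0,0]],[[0,0,0],[0,0,0]]]'

```text
clock: 19.6
eef_pos: [543.9, -433.7, 177.8]
ee_rot: [-39.6, 90.0, -39.7]
contact_force: [0.6, -0.3, -0.1]
opening: 75.3
```

```bash
python3 st.py
```

```text
19.65 [ 543.3 -433.2  175.8] jaw yaw -0.12 down [-0.0019  0.0019 -1.    ] 75.0 [-0.1  0.3 -0.2]
19.7 [ 543.1 -432.9  174.7] jaw yaw -0.09 down [-0.0033  0.0031 -1.    ] 75.0 [ 0.4  0.2 -0.7]
```

Emit:
apply_moves --series '[[[0,25,6],[0,0,0]],[[0,45,13],[0,0,0]],[[0,47,14],[0,0,0]],[[0,47,14],[0,0,0]],[[0,47,14],[0,0,0]]]'

```text
clock: 20.2
eef_pos: [604.0, -220.5, 174.5]
ee_rot: [153.7, 89.7, 153.5]
contact_force: [0.5, 0.2, -0.3]
opening: 74.9
```

Emit:
apply_moves --series '[[[0,47,14],[0,0,0]],[[0,47,14],[0,0,0]],[[0,47,14],[0,0,0]],[[0,47,14],[0,0,0]],[[0,45,12],[0,0,0]]]'

```text
clock: 20.7
eef_pos: [672.1, 12.5, 174.4]
ee_rot: [176.1, 89.7, 176.0]
contact_force: [0.8, -1.1, 0.1]
opening: 75.2
```

Emit:
apply_moves --series '[[[0,35,8],[0,0,0]],[[0,24.5,2],[8.4,0,0]],[[0,0,0],[8.4,0,0]],[[0,0,0],[8.4,0,0]],[[20,0,0],[8.4,0,0]]]'

```text
clock: 21.2
eef_pos: [683.6, 70.4, 157.9]
ee_rot: [33.8, 89.9, -0.2]
contact_force: [0.9, -0.6, 0.8]
opening: 75.2
```

Emit:
apply_moves --series '[[[20,0,0],[8.4,0,0]],[[20,0,0],[8.4,0,0]],[[0,0,0],[0,0,0]],[[0,0,0],[0,0,0]],[[0,0,0],[0,0,0]]]'

```text
clock: 21.7
eef_pos: [683.3, 69.7, 118.1]
ee_rot: [52.8, 90.0, 2.5]
contact_force: [-0.7, -0.1, 0.8]
opening: 74.9
```

```bash
python3 st.py; python3 st.py
```

```text
21.75 [683.6  69.8 118.7] jaw yaw -50.33 down [ 0.0019  0.     -1.    ] 75.1 [-0.5 -0.2  0.9]
21.8 [683.7  69.7 119. ] jaw yaw -50.34 down [ 2.5e-03  1.0e-04 -1.0e+00] 74.9 [-0.1  0.2  0.5]
21.85 [683.6  69.7 119. ] jaw yaw -50.36 down [ 2.5e-03  1.0e-04 -1.0e+00] 75.5 [0.1 0.2 0.1]
21.9 [683.6  69.8 118.9] jaw yaw -50.37 down [ 2.3e-03  1.0e-04 -1.0e+00] 75.0 [-1.2 -0.3  0.2]
```

Emit:
apply_moves --series '[[[30,0,0],[0,0,0]],[[40,0,0],[0,0,0]],[[28,0,0],[0,0,0]],[[6.5,0,0],[0,0,0]],[[0,0,0],[0,0,0]]]'

```text
clock: 22.4
eef_pos: [682.3, 69.7, 12.2]
ee_rot: [-128.8, 89.9, -179.2]
contact_force: [0.4, -0.6, -0.4]
opening: 75.0
```

Emit:
apply_moves --series '[[[0,0,0],[0,0,0]],[[0,0,0],[0,0,0]],[[0,0,0],[0,0,0]],[[0,0,0],[0,0,0]],[[0,0,0],[0,0,0]]]' --hand 15 --newtons 25

```text
clock: 22.9
eef_pos: [683.3, 69.8, 13.7]
ee_rot: [51.1, 89.9, 0.7]
contact_force: [0.0, 0.1, -0.6]
opening: 38.4
```

Emit:
apply_moves --series '[[[-10,0,0],[0,0,0]],[[-30,0,0],[0,0,0]],[[-40,0,0],[8,0,0]],[[-30,0,0],[8,0,0]],[[-10,0,0],[8,0,0]]]'

```text
clock: 23.4
eef_pos: [685.2, 69.8, 139.3]
ee_rot: [76.0, 89.5, 1.3]
contact_force: [-0.1, 1.6, -0.9]
opening: 27.7
```

Emit:
apply_moves --series '[[[0,0,0],[8,0,0]],[[0,0,0],[7.6,0,0]],[[0,0,0],[0,0,0]],[[0,0,0],[0,0,0]],[[0,0,0],[0,0,0]]]'

```text
clock: 23.9
eef_pos: [682.8, 69.7, 133.0]
ee_rot: [-84.3, 90.0, -174.2]
contact_force: [-0.5, 0.7, -0.9]
opening: 28.0
```

```bash
python3 st.py; python3 st.py
```

```text
23.95 [682.9  69.8 132.9] jaw yaw -89.92 down [-2.e-04  0.e+00 -1.e+00] 28.0 [ 0.4  0.5 -1.4]
24.0 [682.9  69.8 132.9] jaw yaw -89.94 down [-2.e-04  0.e+00 -1.e+00] 28.0 [-0.2  0.  -0.4]
24.05 [682.9  69.8 132.9] jaw yaw -89.95 down [-2.e-04  0.e+00 -1.e+00] 27.8 [-0.6  0.5 -0.2]
24.1 [682.9  69.8 132.9] jaw yaw -89.96 down [-1.e-04 -0.e+00 -1.e+00] 27.6 [0.4 0.7 0.3]
```

Emit:
apply_moves --series '[[[0,-3,20],[0,0,0]],[[0,-6,42],[0,0,0]],[[0,-6,45],[0,0,0]],[[0,-6,45],[0,0,0]],[[0,-6,45],[0,0,0]]]'

```text
clock: 24.6
eef_pos: [654.9, -130.3, 133.2]
ee_rot: [2.1, 90.0, -87.9]
contact_force: [0.6, 0.3, -1.4]
opening: 27.9
```

Emit:
apply_moves --series '[[[0,-6,45],[0,0,0]],[[0,-6,42],[0,0,0]],[[0,-6.7,25],[0,0,0]],[[0,0,8.3],[6.5,0,0]],[[0,0,0],[0,0,0]]]'

```text
clock: 25.1
eef_pos: [635.9, -250.9, 132.9]
ee_rot: [-24.9, 89.9, -121.6]
contact_force: [-0.1, 1.0, -1.2]
opening: 27.7
```

Emit:
apply_moves --series '[[[0,0,0],[0,0,0]],[[0,0,0],[0,0,0]],[[0,0,0],[0,0,0]],[[0,0,0],[0,0,0]]]'

```text
clock: 25.5
eef_pos: [637.5, -246.7, 133.1]
ee_rot: [82.0, 90.0, -14.4]
contact_force: [-0.2, -0.3, -0.9]
opening: 27.7
```

```bash
python3 st.py;python3 - <<'E'
from workcell import manip
from h import *
s=manip.state(); im=manip.grab_frame("wrist"); np.savez("pics/w3.npz",im=im,pos=s["eef_pos"],rot=s["ee_rot"])
crop(im,150,100,350,270,3,"pics/w3a.png",20); sd=manip.grab_frame("side"); np.save("pics/s3.npy",sd); crop(sd,160,60,340,210,3,"pics/s3.png",20)
a,b=cv2.imread("pics/w3a.png"),cv2.imread("pics/s3.png")
a=cv2.resize(a,(400,340));b=cv2.resize(b,(400,333)); cv2.imwrite("pics/w3.png",np.hstack([a[:333],b]))
E
```

```text
25.55 [ 637.5 -246.8  133.1] jaw yaw -96.4 down [ 2.e-04 -1.e-04 -1.e+00] 27.9 [-0.8 -0.4 -0.8]
25.6 [ 637.4 -246.9  133.1] jaw yaw -96.42 down [ 1.e-04 -1.e-04 -1.e+00] 28.0 [ 0.6  0.6 -0.9]
```

View pics/w3.png

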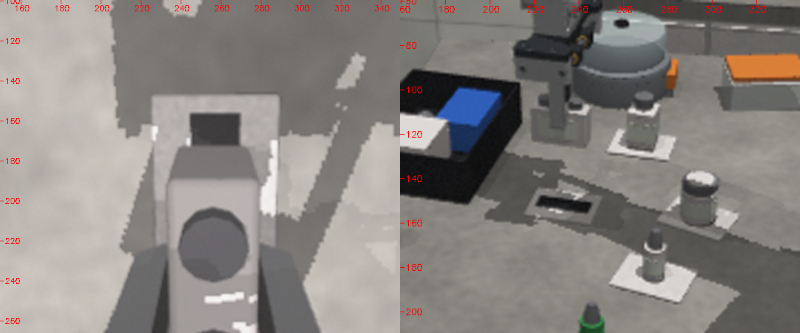

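View pics/s3.png

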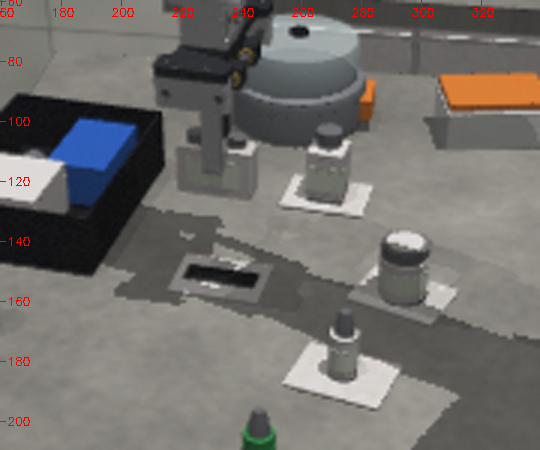

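Run:
```python
from workcell import manip
from h import *
d=np.load("pics/w3.npz"); w=wristcam(manip.camera_params("wrist"),d["pos"],d["rot"]); ps=manip.camera_params("side")
c=np.array([637.4,-246.9]); th=np.radians(-6.4); u=np.array([np.cos(th),np.sin(th)]); v=np.array([-u[1],u[0]])
for dz in(0,-4,-8):
    b=119.5+dz
    X=[np.r_[c+38*u*sx+14*v*sy,b+z] for sx,sy,z in((1,1,52),(1,-1,52))]
    Y=[np.r_[c+38*u*sx+14*v,b] for sx in(1,-1)]+[np.r_[c+38*u*sx+14*v,b+52] for sx in(1,-1)]
    print(dz,"wrist",proj(w,X).round(1).tolist(),"sidecrop",((proj(ps,Y)-[160,60]+.5)*3).round(0).tolist())
for a in((230.5,153),(270,153)): pass
U=lambda a:unproj(w,(150+a[0]/2-.5,100+a[1]/2-.5),5)[:2]
A,B=U((190,113)),U((240,113)); e=(B-A); print("sil",np.linalg.norm(e),((A+B)/2-u*38).round(1), np.degrees(np.arctan2(*e[::-1])))
A,B=U((153,95)),U((279,95)); e=(B-A); print("tile",np.linalg.norm(e),((A+B)/2-u*48).round(1))
```

```text
0 wrist [[229.4, 197.9], [281.8, 197.8]] sidecrop [[179.0, 181.0], [254.0, 191.0], [177.0, 133.0], [254.0, 143.0]]
-4 wrist [[230.1, 195.8], [281.1, 195.8]] sidecrop [[179.0, 185.0], [254.0, 194.0], [177.0, 137.0], [254.0, 146.0]]
-8 wrist [[230.7, 193.9], [280.5, 193.8]] sidecrop [[179.0, 188.0], [254.0, 198.0], [177.0, 141.0], [254.0, 150.0]]
sil 27.910258276151406 [ 637.1 -248.2] -96.43985265397
tile 69.71750115057715 [ 637.  -248.8]
```

Run:
```python
from h import *
d=np.load("pics/w3.npz"); crop(d["im"],210,140,300,280,4.2,"pics/w3b.png",10)
crop(np.load("pics/s3.npy"),200,80,260,150,8,"pics/s3b.png",10)
a,b=cv2.imread("pics/w3b.png"),cv2.imread("pics/s3b.png");print(a.shape,b.shape)
o=np.zeros((600,800,3),np.uint8); o[:588,:378]=a; b=b[:560,:420]; o[:560,380:800]=b; cv2.imwrite("pics/w3c.png",o)
```

```text
(588, 378, 3) (560, 480, 3)
```

View pics/w3c.png

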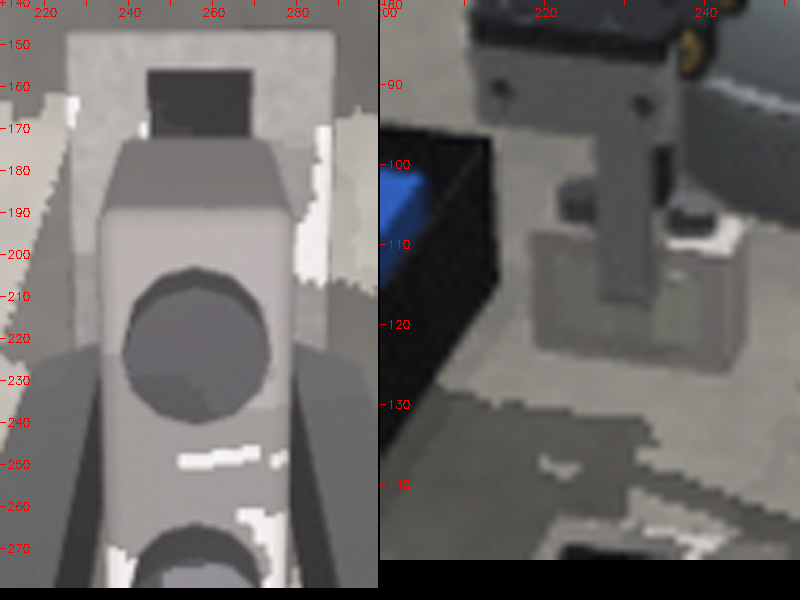

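Emit:
apply_moves --series '[[[30,-2,0.8],[0,0,0]],[[35,0,0],[0,0,0]],[[21,0,0],[0,0,0]],[[6,0,0],[0,0,0]],[[0,0,0],[0,0,0]]]'

```text
clock: 26.2
eef_pos: [634.6, -247.8, 39.9]
ee_rot: [-109.3, 89.9, 154.2]
contact_force: [-0.0, -0.6, -0.6]
opening: 27.7
```

Emit:
apply_moves --series '[[[0,0,0],[0,0,0]],[[0,0,0],[0,0,0]],[[0,0,0],[0,0,0]],[[0,0,0],[0,0,0]]]'

```text
clock: 26.6
eef_pos: [635.7, -248.4, 42.2]
ee_rot: [70.9, 89.9, -25.6]
contact_force: [0.3, -0.4, -0.4]
opening: 27.8
```

Emit:
apply_moves --series '[[[2,0,0],[0,0,0]],[[0,0,0],[0,0,0]],[[0,0,0],[0,0,0]]]'

```text
clock: 26.9
eef_pos: [635.0, -248.0, 38.7]
ee_rot: [-106.4, 90.0, 157.1]
contact_force: [0.6, 0.4, -1.1]
opening: 27.8
```

Emit:
apply_moves --series '[[[2,0,0],[0,0,0]],[[0,0,0],[0,0,0]],[[0,0,0],[0,0,0]]]'

```text
clock: 27.2
eef_pos: [635.1, -248.1, 36.8]
ee_rot: [-116.1, 90.0, 147.4]
contact_force: [0.3, -0.3, -0.7]
opening: 27.7
```

```bash
python3 st.py;python3 st.py
python3 - <<'E'
from workcell import manip
from h import *
crop(manip.grab_frame("side"),190,90,290,165,8,"pics/s4.png",10)
E
```

```text
27.25 [ 635.1 -248.1   36.9] jaw yaw -96.5 down [-1.e-04  1.e-04 -1.e+00] 27.8 [-0.3  0.2 -1.4]
27.3 [ 635.2 -248.1   37. ] jaw yaw -96.5 down [ 1.e-04 -0.e+00 -1.e+00] 27.7 [ 0.4  1.1 -0.9]
27.35 [ 635.2 -248.1   37. ] jaw yaw -96.5 down [ 1.e-04 -1.e-04 -1.e+00] 27.9 [-0.5 -0.5 -0.1]
27.4 [ 635.2 -248.1   37.1] jaw yaw -96.5 down [ 2.e-04 -0.e+00 -1.e+00] 27.9 [-0.4 -0.4 -1.1]
```

View pics/s4.png

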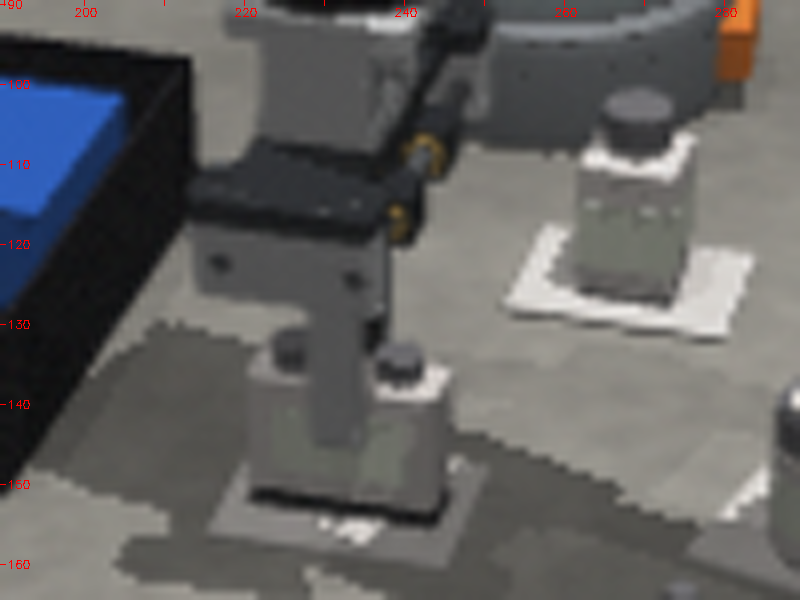

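Emit:
apply_moves --series '[[[2,0,0],[0,0,0]],[[0,0,0],[0,0,0]],[[0,0,0],[0,0,0]]]'

```text
clock: 27.75
eef_pos: [635.1, -248.1, 34.8]
ee_rot: [-123.5, 90.0, 140.0]
contact_force: [0.2, -0.3, -1.4]
opening: 27.6
```

Emit:
apply_moves --series '[[[1.5,0,0],[0,0,0]],[[0,0,0],[0,0,0]],[[0,0,0],[0,0,0]]]'

```text
clock: 28.05
eef_pos: [635.1, -248.1, 33.4]
ee_rot: [-133.3, 90.0, 130.2]
contact_force: [-0.1, -0.0, 0.2]
opening: 27.5
```

Emit:
apply_moves --series '[[[1.5,0,0],[0,0,0]],[[0,0,0],[0,0,0]],[[0,0,0],[0,0,0]]]'

```text
clock: 28.35
eef_pos: [635.1, -248.1, 31.9]
ee_rot: [-123.1, 90.0, 140.4]
contact_force: [-0.2, -0.3, -1.6]
opening: 27.9
```

Emit:
apply_moves --series '[[[1.5,0,0],[0,0,0]],[[0,0,0],[0,0,0]],[[0,0,0],[0,0,0]]]'

```text
clock: 28.65
eef_pos: [635.4, -248.2, 31.5]
ee_rot: [73.9, 89.9, -22.6]
contact_force: [-0.8, 0.4, 4.5]
opening: 27.6
```

Emit:
apply_moves --series '[[[1.5,0,0],[0,0,0]],[[0,0,0],[0,0,0]],[[0,0,0],[0,0,0]]]'

```text
clock: 28.95
eef_pos: [635.7, -248.2, 31.4]
ee_rot: [74.8, 89.9, -21.7]
contact_force: [-1.7, 1.7, 9.4]
opening: 27.8
```

```bash
python3 st.py;python3 st.py
python3 - <<'E'
from workcell import manip
from h import *
crop(manip.grab_frame("side"),190,90,290,165,8,"pics/s5.png",10)
E
```

```text
29.0 [ 635.7 -248.2   31.4] jaw yaw -96.49 down [ 1.8e-03 -7.0e-04 -1.0e+00] 28.0 [-1.7  1.6  8.4]
29.05 [ 635.7 -248.2   31.3] jaw yaw -96.49 down [ 1.8e-03 -7.0e-04 -1.0e+00] 27.7 [-1.3  3.1  7.9]
29.1 [ 635.7 -248.2   31.4] jaw yaw -96.49 down [ 1.8e-03 -7.0e-04 -1.0e+00] 28.0 [-1.8  1.9  8.2]
29.15 [ 635.7 -248.2   31.4] jaw yaw -96.49 down [ 1.8e-03 -7.0e-04 -1.0e+00] 27.9 [-1.6  0.7  8.9]
```

View pics/s5.png

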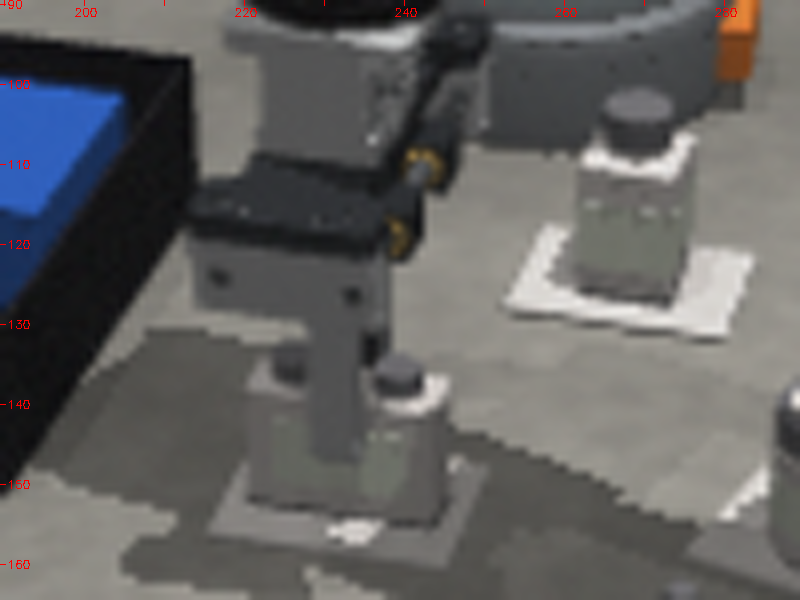

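Emit:
apply_moves --series '[[[-1.5,0,0],[0,0,0]],[[0,0,0],[0,0,0]]]'

```text
clock: 29.4
eef_pos: [635.7, -248.2, 31.4]
ee_rot: [80.8, 89.9, -15.7]
contact_force: [-0.7, 0.8, 6.6]
opening: 27.8
```

Emit:
apply_moves --series '[[[0,0,0],[0,0,0]],[[0,0,0],[0,0,0]],[[0,0,0],[0,0,0]],[[0,0,0],[0,0,0]],[[0,0,0],[0,0,0]]]' --hand 60

```text
clock: 29.9
eef_pos: [635.0, -248.1, 30.0]
ee_rot: [-108.7, 90.0, 154.8]
contact_force: [-0.0, -0.2, 0.1]
opening: 59.6
```

Emit:
apply_moves --series '[[[-10,0,0],[0,0,0]],[[-30,0,0],[0,0,0]],[[-45,0,0],[0,0,0]],[[-45,0,0],[0,0,0]],[[-20,0,0],[0,0,0]]]'

```text
clock: 30.4
eef_pos: [637.1, -249.0, 188.0]
ee_rot: [70.8, 89.4, -25.7]
contact_force: [0.1, -0.3, 0.4]
opening: 60.1
```

Emit:
apply_moves --series '[[[-20,0,-20],[0,0,0]],[[-20,0,-40],[0,0,0]],[[-20,0,-45],[0,0,0]],[[-20,0,-45],[0,0,0]],[[0,0,-45],[0,0,0]]]'

```text
clock: 30.9
eef_pos: [658.5, -53.0, 266.2]
ee_rot: [87.4, 89.5, -9.2]
contact_force: [0.7, -0.5, 0.8]
opening: 60.2
```

Emit:
apply_moves --series '[[[0,0,-45],[0,0,0]],[[0,0,-20],[0,0,0]],[[0,0,0],[0,0,0]],[[0,0,0],[0,0,0]],[[0,0,0],[0,0,0]]]'

```text
clock: 31.4
eef_pos: [664.6, 8.7, 260.8]
ee_rot: [37.4, 90.0, -59.2]
contact_force: [-0.1, -0.1, 0.0]
opening: 60.0
```

```bash
python3 st.py
python3 - <<'E'
from workcell import manip
from h import *
im=manip.grab_frame("side");crop(im,210,90,315,205,5,"pics/s6.png",10)
im=manip.grab_frame("scene");np.save("pics/c6.npy",im);crop(im,170,120,390,300,3.3,"pics/c6.png",10)
E
```

```text
31.45 [664.5   8.5 260.7] jaw yaw -96.63 down [ 2.e-04 -5.e-04 -1.e+00] 60.2 [ 0.8  0.2 -0.4]
31.5 [664.5   8.4 260.6] jaw yaw -96.63 down [ 1.e-04 -4.e-04 -1.e+00] 59.8 [ 0.4 -0.1 -0.2]
```

View pics/s6.png

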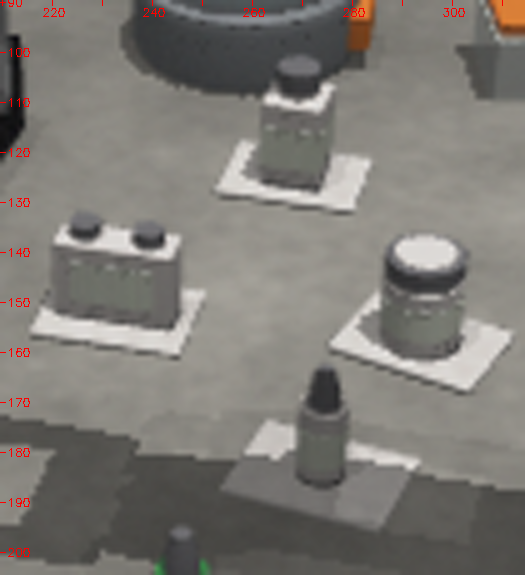

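View pics/c6.png

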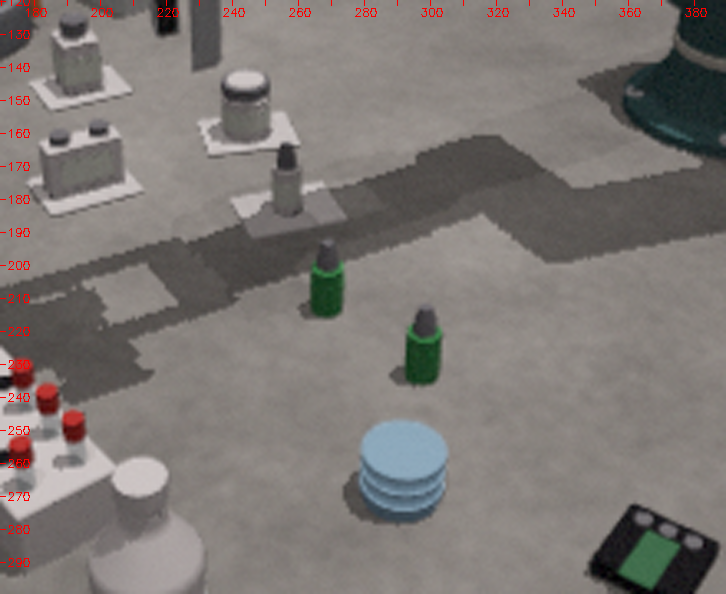

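Run:
```python
from workcell import manip
from h import *
ps,pc=manip.camera_params("side"),manip.camera_params("scene")
S=lambda a:(210+a[0]/5-.5,90+a[1]/5-.5); C=lambda a:(170+a[0]/3.3-.5,120+a[1]/3.3-.5)
for n,s,c,z in(("pot",(427,252),(246,80),65),("drop",(324,368),(286,146),75),("sq",(299,63),(73,18),85),("cA",(87,219),(60,132),67),("cB",(149,229),(99,124),67),("dish",None,(404,450),45)):
    print(n,s and unproj(ps,S(s),z)[:2].round(1),unproj(pc,C(c),z)[:2].round(1))
```

```text
pot [ 450.3 -246.3] [ 448.5 -242.3]
drop [ 500.2 -101.4] [500.5 -96.2]
sq [ 546.2 -439.9] [ 543.1 -434.5]
cA [ 657.1 -251.4] [ 653.9 -250.9]
cB [ 618.2 -245.3] [ 616.1 -243.5]
dish None [644.9 258.2]
```

```bash
python3 -c "
from workcell import manip
print(manip.finish_job())"
```

```text
the job is handed in; nothing more can be done
None
```

All four containers are standing upright on their own pads, and the job was handed in at about 32 s of the 109 s allowed. The system reports no verdict, so the results below rest on my last pictures.

| Container | Offset from its pad centre (final side and scene views) |
|---|---|
| Pot | 1–2 mm |
| Dropper bottle | 2–4 mm |
| Square bottle | 2–6 mm |
| Cartridge | 1–2 mm |

- **Alignment:** the square bottle and cartridge were released at about −7° and −6.5°, matching the pad angles I measured.
- **Bystanders:** the culture dishes measured within 1–2 mm of their start. The timer and the green dropper bottles looked unmoved; I did not measure the timer.
- **One slip:** I started lifting the cartridge before the fingers had fully closed, so it was gripped about 10–15 mm higher than planned. I saw this in the pictures and lowered it in 1.5–2 mm steps until the force reading showed contact, then released it.
- **Disagreement:** the two cameras differ by up to 5 mm in y. The side view alone gives the 6 mm for the square bottle; the scene view puts it within 2 mm.

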